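Set out a water-heater repair kit on the shop counter

ROBOT

A 6-joint arm with a two-finger parallel gripper is mounted at the origin on the work surface. World frame = base frame: x ahead of the robot, y to its left, z up, the work surface at z = 0. Lengths are in m, angles in rad, forces in N, time in s.
With the tool pointing down it reaches from about 0.225 to 0.875 m from the base axis. Payload 3.4 kg.
Tool frame: the origin (TCP) lies midway between the tips of the shut fingers; the grasp point (between the pads) lies 19 mm behind it; z points along the fingers, y is the line along which they close (so a half turn about z gives the same grasp; the last joint's range is limited). The gripper opens to 85 mm and grips with 20 to 120 N. Pads are 22 mm wide; open, the fingers measure 114 mm over their backs; the gripper's body (76 mm by 85 mm) begins 54 mm behind the grasp point. The pads swing forward as they close: fully open they stand 13 mm farther back than shut.
Start: joints at [-1.231, 0.276, 1.505, -0, 1.361, -0.121], TCP at [0.256, -0.515, 0.231] pointing down, gripper open.
Joint ranges: [-2.89, 2.89], [-0.75, 2.08], [0.22, 2.7], [-1.18, 4.32], [0.11, 2.71], [-2.7, 2.7]. Speed limits (rad/s): [2.57, 2.57, 3.14, 3.14, 3.14, 3.14].

INTERFACE

Orientations are given as a unit quaternion [w, x, y, z].
In Python, from rig import * gives the robot as it stands.
- The arm moves only by the tool apply_moves, never from a script. Its argument "steps" is one flat list of numbers, 4 for each row, row after row: the shift along the world's x, y, z in cm, then the turn about the world's z in degrees. A call has 1 to 8 rows; each row is the pose to reach, as a shift and turn from the pose commanded when the call began; what a row does not reach only later rows make up. A row lasts 1/12 s, in which the tool goes at most 41.7 mm and 7.16 degrees, less where a joint would pass 70% of its speed; a pose out of reach is approached as far as the arm can. A call with a gripper value outside its range is refused whole. "jaw" is the closure in counts, from 0 (fully open) to 255 (shut), set as the call begins (left out, the last holds). The fingers move at their own pace and stop on an object; "newtons" is the grip in N (left out, the last holds). Time passes only in rows, so rows that repeat a pose let the fingers close. It gives the time, the measured TCP pose, the force, the opening and the grip force at its end, in the units of the state.
- get_state(): the state, without advancing time (a new reading comes with each control period).
- get_image(name): name is "side" or "top" or "wrist"; returns the picture (400x640x3 uint8, red, green, blue); there is no depth.
- calibration(name): a dict with "fx", "fy", "cx", "cy" (pixels), "xyz" and "rotation" of the camera in the world. Camera axes: x right, y up, looking along -z (the intrinsics and any distortion apply to the point x, -y, -z); pixel columns grow to the right and rows downward; lengths in m; the calibration is good to about 2 mm. A picture is of the moment at which its call begins: read the wrist's pose just before it. calibration takes no time and is no camera call; for the wrist camera it gives the pose at the moment of the call.
- sign_off(): hands the job in; it is judged then, once.
The state is a dict: "clock": time; "qpos": joint angles; "qd": joint speeds; "effort": joint torques, N m; "position": TCP position; "ee_rot": TCP orientation; "contact_force": force on the tool from outside, world axes, zero at the start; "moment": the same for the moment, N m; "width": finger opening in m; "gripper_force": force on a finger pad.
Only numpy, scipy, OpenCV 4.12 (cv2) and the standard library are available. Lean on these libraries where they do the work, as an engineer would, in place of code of your own. Each camera call takes 0.05 s, during which the arm holds its last target. There are 200 camera calls.

TASK

Set out the water-heater repair kit on the green mat: lay the wider of the two rubber gaskets flat and centred on the round steel flange plate and the brass nut flat and centred on top of that gasket, and lay the U-shaped heating element midway between the flange plate and the white cover, across the row, with its loop pointing away from the robot. Directly behind the element, beyond the end of its loop and about 35 mm clear of it, lay the rod thermostat with its black head in line with the element's middle and its copper tube parallel to the row, pointing to the flange plate's side. Leave the narrow gasket, the tin and the carton where they are.

Things in the scene. Friction and masses are not known exactly. Their poses are not given: they have to be found in the camera images.
- mat: Green work mat fixed to the counter, 360 mm long (its y), 225 mm deep (its x), 2 mm thick. Origin: on its underside at the midpoint between flange plate and cover (mat reaches 90 mm to -x and 135 mm to +x of it). Its x axis points away from the robot, across the row ('behind' = its +x); its y axis runs along the row through the flange plate and the cover.
- plate: Round steel flange plate with six dark bolt holes and a dark centre hole (drawn only, flat top), 100 mm diameter, 8 mm thick, fixed on the mat. Origin: centre of its underside; its top is 8 mm above that (10 mm above the counter). It stands 130 mm from the mat's origin, at the mat's +y or -y end; the cover is at the other end.
- cover: White plastic terminal cover, a square box 80 x 80 mm, 28 mm high, with a short grey cable gland on its far side, fixed on the mat 130 mm from the mat's origin on the side opposite the plate. Origin: centre of its underside.
- gasket: The wider black rubber gasket: loose flat stiff ring, outer diameter 60 mm, hole 30 mm, 10 mm thick, about 30 g. Origin: centre of its underside, z up. To be centred on the flange plate.
- nut: Loose brass hexagon nut, 46 mm across flats, 53 mm across corners, 16 mm high, hole 26 mm, about 120 g. Origin: centre of its underside, z up; two of its flats face its +y and -y (further flats every 60 degrees). To be centred on the gasket.
- element: Loose steel U-shaped heating element lying flat, 110 mm long (its x), about 200 g. Two parallel tubes of 10 mm diameter, 46 mm wide over both (its y), 10 mm high, closed by the round loop end at x = +55 mm; at x = -37 mm a steel cross block 12 x 58 x 16 mm high, with two brass studs behind it to x = -55 mm. Origin: on the underside, at the middle of its length and width; +x points to the loop end. It can be gripped across both tubes at x from -25 to +25 mm.
- thermostat: Loose rod thermostat lying flat: black head 44 (x) x 36 (y) x 30 mm high with a 6 mm white knob on its -x end, and a copper tube of 8 mm diameter sticking out 60 mm from the head's +x face, 15 mm above the underside; about 120 g. Origin: centre of the head's underside; +x points along the tube.
- small_gasket: The narrower black rubber gasket, outer diameter 40 mm, hole 20 mm, 10 mm thick, loose; not part of the kit, to be left alone. Origin: centre of its underside.
- tin: Closed round metal tin, 57 mm diameter, 32 mm high, loose, standing on a far corner of the mat; to be left alone. Origin: centre of its underside.
- carton: Small cardboard carton, 56 x 56 x 45 mm high, loose, standing on the other far corner of the mat; to be left alone. Origin: centre of its underside.
There are look-alikes about, which are no part of the job. Leave any red or turquoise look-alike of the element alone. Leave any red look-alike of the gasket alone.

How it is judged:
At the end, for the whole second after the job is handed in: Gasket flat on the plate (12 mm), nut flat on it (10 mm); element flat midway (15 mm, 0.2 rad), loop away; thermostat head behind it, gap 17 to 53 mm, within 18 mm of its centre line, tube parallel to the row (0.25 rad), pointing to the plate's side; all at rest (horizontal distance between gasket and plate below 0.012 m and z of gasket in the frame of plate between 0.004 and 0.012 m and angle between each of gasket, nut, element, thermostat's own z axis and vertical below 0.12 rad and horizontal distance between nut and gasket below 0.01 m and z of nut in the frame of gasket between 0.006 and 0.014 m and x of element in the frame of mat between -0.015 and 0.015 m and y of element in the frame of mat between -0.015 and 0.015 m and height (world z) of each of element, thermostat below 0.008 m and angle between the x axis of element and the x axis of mat, either way round below 0.2 rad and x of thermostat in the frame of element between 0.09 and 0.126 m and y of thermostat in the frame of element between -0.018 and 0.018 m and x of thermostat in the frame of mat above 0.06 m and angle between the x axis of thermostat and the y axis of mat, either way round below 0.25 rad and x of plate in the frame of thermostat above 0.03 m and linear speed of each of gasket, nut, element, thermostat below 0.02 m/s and angular speed of each of gasket, nut, element, thermostat below 0.2 rad/s); the robot touches nothing.
It fails at once if narrow gasket moved more than 25 mm (distance of small_gasket from where it was at the start of the episode above 0.025 m).
It fails at once if tin moved more than 25 mm (distance of tin from where it was at the start of the episode above 0.025 m).
It fails at once if carton moved more than 25 mm (distance of carton from where it was at the start of the episode above 0.025 m).
It also fails if it takes over 102 s, if anything falls off the work surface, if the arm or the gripper's body presses on something with over 40 N, if the wrist force passes 120 N, or if a joint passes its speed limit or range.

## Working session

There is one attempt and no reset: what is moved stays moved. The work goes in short steps, Python scripts to look and compute and a tool call to move; the robot and the scene stay as the last step left them, time stands still between calls to the robot, and variables do not carry over. Pictures are saved under pics/ and viewed, at most 14 in all, crops included, and the job is handed in when it is done.

Besides the shell and the picture viewer there is one more tool, called by a JSON object that holds its "op" and its "data". apply_moves: Moves the arm, as the interface text tells. Its arguments: {"type":"object","properties":{"steps":{"type":"array","items":{"type":"number"}},"jaw":{"type":"number"},"newtons":{"type":"number"}},"required":["steps"]}

```bash
ls; mkdir -p pics
cat > h.py <<'E'
from rig import *
import numpy as np, cv2
def save(img,n): cv2.imwrite(f'pics/{n}.png',cv2.cvtColor(img,cv2.COLOR_RGB2BGR))
def rot(c):
    R=np.array(c['rotation'],float)
    return R if R.shape==(3,3) else None
def ray(c,u,v,z):
    d=np.array([(u-c['cx'])/c['fx'],-(v-c['cy'])/c['fy'],-1.0]); d=rot(c)@d
    p=np.array(c['xyz']); t=(z-p[2])/d[2]; return (p+t*d)
def proj(c,P):
    q=rot(c).T@(np.array(P)-np.array(c['xyz'])); return c['cx']+c['fx']*q[0]/-q[2], c['cy']-c['fy']*q[1]/-q[2]
E
python3 - <<'E'
from h import *
for n in('top','side'):
    print(n,calibration(n)); save(get_image(n),n+'0')
print(get_state())
E
```

```text
pics
top {'fx': 413.1123108670643, 'fy': 413.1123108670643, 'cx': 315.47015348539173, 'cy': 197.14562538073557, 'xyz': array([ 0.30983398, -0.06393129,  1.06064639]), 'rotation': array([-0.70020431, -0.05922199,  0.0447136 ,  0.71007561])}
side {'fx': 507.8228465949052, 'fy': 507.8228465949052, 'cx': 319.86297784317037, 'cy': 190.24264180059302, 'xyz': array([-0.13890668, -0.87444918,  0.64888544]), 'rotation': array([ 0.82241471,  0.47420557, -0.14662193, -0.27796605])}
{'clock': 0.1, 'qpos': array([-1.23100995e+00,  2.76519134e-01,  1.50599970e+00, -3.07351021e-05,
        1.36072188e+00, -1.21014430e-01]), 'qd': array([ 0.00035803,  0.00164229, -0.00368119,  0.00138291,  0.00131415,
        0.00159698]), 'effort': array([ 7.39355619e-04, -4.17700160e+01, -2.46404672e+01, -1.86156285e-04,
        5.78730469e-03, -1.05496053e-05]), 'position': array([ 0.25550033, -0.51458338,  0.23053614]), 'ee_rot': array([-8.17462700e-04,  9.73573968e-01,  2.28370421e-01, -1.04894719e-04]), 'contact_force': array([-0.20169367,  0.12763442,  0.21674622]), 'moment': array([-0.02223177, -0.09678126, -0.00530211]), 'gripper_force': 0.0, 'width': 0.08528189560119045}
```

```bash
python3 - <<'E'
s=open('h.py').read()
s=s.replace("""    R=np.array(c['rotation'],float)
    return R if R.shape==(3,3) else None
""","""    w,x,y,z=c['rotation']; return Rotation.from_quat([x,y,z,w]).as_matrix()
""").replace("import numpy as np, cv2","import numpy as np, cv2\nfrom scipy.spatial.transform import Rotation")
open('h.py','w').write(s)
E
python3 - <<'E'
from h import *
c=calibration('top')
for u,v in((0,0),(640,0),(0,400),(640,400),(320,200)): print(ray(c,u,v,0))
E
```

```text
[1.04797637 0.84723755 0.        ]
[ 0.99993242 -0.94017929  0.        ]
[-0.02475059  0.7387184   0.        ]
[-0.03334209 -0.81020163  0.        ]
[ 0.45952244 -0.05474149  0.        ]
```

View pics/top0.png

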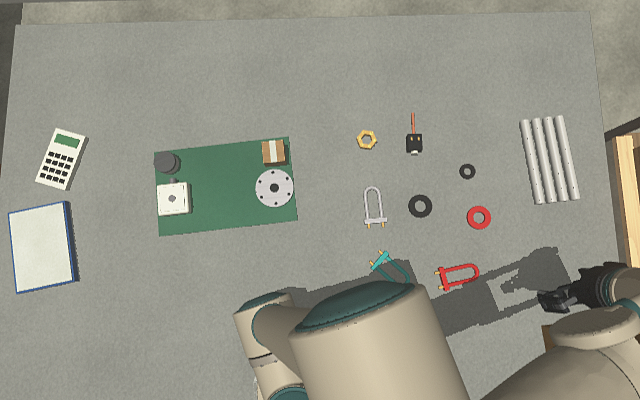

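View pics/side0.png

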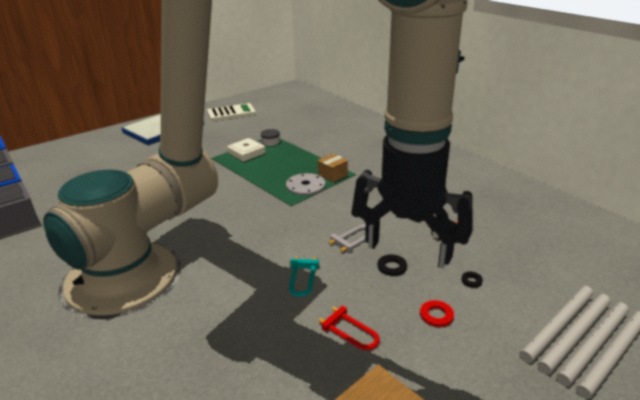

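The top view shows the mat at left with the plate at (274,188), the cover at (174,198), the tin at (167,162) and the carton at (274,152). The loose parts are the nut (367,140), thermostat (414,143, tube pointing up), element (375,207, loop up), wide gasket (420,206) and narrow gasket (467,171). The side view agrees with this.

Run:
```python
from h import *
c=calibration('top'); im=cv2.cvtColor(cv2.imread('pics/top0.png'),cv2.COLOR_BGR2RGB)
hsv=cv2.cvtColor(im,cv2.COLOR_RGB2HSV); H,S,V=[hsv[...,i].astype(int) for i in range(3)]
def comp(mask,box,name,z,minA=15):
    m=np.zeros(mask.shape,np.uint8); x0,y0,x1,y1=box; m[y0:y1,x0:x1]=mask[y0:y1,x0:x1]
    n,l,st,ce=cv2.connectedComponentsWithStats(m)
    for i in range(1,n):
        if st[i,4]>=minA:
            cs,_=cv2.findContours((l==i).astype(np.uint8),cv2.RETR_EXTERNAL,cv2.CHAIN_APPROX_NONE)
            pts=np.array([ray(c,u,v,z)[:2] for u,v in cs[0][:,0]],np.float32)
            r=cv2.minAreaRect(pts); 
            print(name,st[i,4],ce[i].round(1),'rect c',np.round(r[0],4),'size',np.round(r[1],4),'ang',round(r[2],1),'centroid',ray(c,*ce[i],z)[:2].round(4))
print(im[188,255:295:4].tolist(), im[207,366:386:2].tolist(), im[143,405:425:3].tolist())
green=(H>60)&(H<90)&(S>90)
comp(green,(140,120,310,250),'mat',.002,200)
comp((S<50)&(V>150),(250,160,300,215),'plate',.010)
comp((S<50)&(V>170),(150,175,195,225),'cover',.030)
comp((V<60),(140,140,200,190),'tin',.034)
comp((H>10)&(H<35)&(S>90),(350,125,385,155),'nut',.016)
comp((V<60),(395,120,435,165),'thermo',.03)
comp((S>100)&((H<12)|(H>170)),(395,100,435,135),'tube',.015,5)
comp((S<40)&(V>150),(355,180,395,230),'element',.010)
comp((S>90)&(H>10)&(H<35),(355,210,395,240),'studs',.008,2)
comp((V<60),(400,185,440,225),'gasket',.010)
comp((V<60),(450,155,485,185),'small',.010)
```

```text
[[158, 170, 160], [207, 204, 200], [205, 203, 200], [207, 203, 201], [64, 65, 61], [69, 72, 68], [230, 224, 221], [208, 204, 200], [209, 203, 200], [212, 207, 204]] [[238, 233, 230], [126, 127, 119], [154, 155, 145], [158, 158, 148], [152, 151, 142], [152, 153, 144], [129, 128, 122], [225, 218, 214], [134, 133, 128], [158, 158, 147]] [[171, 171, 160], [58, 58, 55], [64, 64, 61], [62, 64, 60], [65, 64, 62], [61, 61, 60], [164, 164, 154]]
plate 278 [296.4 181.9] rect c [0.4937 0.0094] size [0.0209 0.1418] ang 89.6 centroid [0.5063 0.0057]
plate 1032 [273.9 187.5] rect c [0.4929 0.065 ] size [0.0962 0.0971] ang 89.1 centroid [0.4925 0.064 ]
cover 878 [172.1 198.5] rect c [0.4659 0.3205] size [0.0793 0.0773] ang 5.5 centroid [0.465  0.3207]
nut 212 [366.3 139.1] rect c [ 0.6159 -0.1782] size [0.0494 0.0484] ang 88.9 centroid [ 0.6155 -0.1776]
thermo 102 [413.4 142.1] rect c [ 0.6003 -0.2964] size [0.0383 0.0457] ang 87.5 centroid [ 0.6012 -0.2962]
tube 59 [412.7 123.2] rect c [ 0.6571 -0.3002] size [0.0545 0.007 ] ang 0.8 centroid [ 0.6564 -0.3001]
element 1665 [373.6 203.7] rect c [ 0.4448 -0.1944] size [0.1003 0.1275] ang 88.5 centroid [ 0.4466 -0.1918]
studs 10 [382.5 224. ] rect c [ 0.3943 -0.2129] size [0.0025 0.0102] ang 87.9 centroid [ 0.3943 -0.2129]
studs 11 [368.4 225.8] rect c [ 0.3897 -0.176 ] size [0.0051 0.0102] ang 89.2 centroid [ 0.3902 -0.1769]
gasket 21 [422.4 203. ] rect c [ 0.4445 -0.3149] size [0.034  0.0176] ang 39.6 centroid [ 0.4463 -0.316 ]
gasket 20 [410.9 210.2] rect c [ 0.4283 -0.2866] size [0.0373 0.0091] ang 27.7 centroid [ 0.4284 -0.2859]
gasket 15 [428.7 210.5] rect c [ 0.4274 -0.3311] size [0.0073 0.0339] ang 55.5 centroid [ 0.4269 -0.3311]
small 22 [462.9 173.2] rect c [ 0.5238 -0.4251] size [0.0355 0.0177] ang 26.4 centroid [ 0.522  -0.4236]
```

```bash
cat > seg.py <<'E'
from h import *
def comp(c,mask,box,name,z,minA=15):
    m=np.zeros(mask.shape,np.uint8); x0,y0,x1,y1=box; m[y0:y1,x0:x1]=mask[y0:y1,x0:x1]
    n,l,st,ce=cv2.connectedComponentsWithStats(m)
    for i in range(1,n):
        if st[i,4]>=minA:
            cs,_=cv2.findContours((l==i).astype(np.uint8),cv2.RETR_EXTERNAL,cv2.CHAIN_APPROX_NONE)
            pts=np.array([ray(c,u,v,z)[:2] for u,v in cs[0][:,0]],np.float32)
            r=cv2.minAreaRect(pts)
            print(name,st[i,4],ce[i].round(1),'rect c',np.round(r[0],4),'size',np.round(r[1],4),'ang',round(r[2],1),'centroid',ray(c,*ce[i],z)[:2].round(4))
def chans(im):
    h=cv2.cvtColor(im,cv2.COLOR_RGB2HSV); return [h[...,i].astype(int) for i in range(3)]
E
python3 - <<'E'
from seg import *
c=calibration('top'); im=cv2.cvtColor(cv2.imread('pics/top0.png'),cv2.COLOR_BGR2RGB); H,S,V=chans(im)
print('mat px',hsv:=(H[225,200],S[225,200],V[225,200]),'thermo',V[145,405:425:3])
comp(c,(H>60)&(H<95)&(S>60),(140,120,310,250),'mat',.002,500)
comp(c,(S<50)&(V>180),(250,160,296,215),'plate',.010)
comp(c,(V<90),(395,120,435,165),'thermo',.03)
comp(c,(S<60)&(V>185),(355,180,395,235),'element',.010)
comp(c,(V<90),(400,185,440,225),'gasket',.010)
comp(c,(V<90),(450,155,485,185),'small',.010)
comp(c,(V<100)&(S<60),(145,140,190,178),'tin',.034)
comp(c,(H>8)&(H<25)&(S>50),(255,130,295,168),'carton',.047)
E
```

```text
mat px (np.int64(71), np.int64(82), np.int64(125)) thermo [165  60  67  65  66  61 165]
mat 7935 [223.6 188.5] rect c [0.5019 0.1953] size [0.2232 0.3589] ang 5.8 centroid [0.4935 0.1965]
plate 974 [273.9 187.8] rect c [0.4929 0.0649] size [0.096  0.0971] ang 89.1 centroid [0.4918 0.0639]
thermo 255 [413.4 142.7] rect c [ 0.599  -0.2964] size [0.0383 0.0484] ang 87.5 centroid [ 0.5996 -0.296 ]
element 200 [373.5 209.5] rect c [ 0.4449 -0.1949] size [0.0952 0.0539] ang 0.5 centroid [ 0.4316 -0.191 ]
gasket 322 [419.7 205.6] rect c [ 0.439  -0.3083] size [0.0584 0.0568] ang 87.4 centroid [ 0.4396 -0.3089]
small 142 [466.8 170.9] rect c [ 0.5277 -0.4332] size [0.0386 0.0368] ang 89.0 centroid [ 0.528 -0.434]
tin 143 [174.  165.3] rect c [0.5499 0.3214] size [0.0391 0.056 ] ang 63.0 centroid [0.5504 0.3177]
carton 428 [273.8 153.4] rect c [0.5751 0.0609] size [0.0662 0.0575] ang 6.1 centroid [0.5736 0.06  ]
```

{"op": "apply_moves", "data": {"steps": [4,4,2,-6,8,8,4,-12,12,12,6,-18,16,16,7,-24,20,20,7,-26.4,22,22,7,-26.4,22,22,7,-26.4,22,22,7,-26.4]}}

```text
clock: 0.77
position: [0.4777, -0.2921, 0.3015]
ee_rot: [-0.001, 1.0, 0.001, 0.001]
contact_force: [0.7, 0.1, 0.1]
width: 0.0857
gripper_force: 0.0
```

Run:
```python
from h import *
import pickle
s=get_state();c=calibration('wrist'); im=get_image('wrist'); save(im,'w1'); pickle.dump(c,open('pics/w1.pkl','wb'))
print(s['position'],s['ee_rot'],c)
for u,v in((0,0),(640,0),(0,400),(640,400)): print(ray(c,u,v,0).round(3))
```

```text
[ 0.47768568 -0.29208255  0.30153184] [-5.92035651e-04  9.99999232e-01  9.50692854e-04  5.30297903e-04] {'fx': 295.69044821229335, 'fy': 295.69044821229335, 'cx': 316.9727305913436, 'cy': 196.23624377860813, 'xyz': array([ 0.55548761, -0.29218695,  0.44405924]), 'rotation': array([ 0.69971501, -0.10614916,  0.10664184, -0.69839729])}
[0.684 0.122 0.   ]
[ 0.686 -0.712  0.   ]
[-0.012  0.343  0.   ]
[-0.008 -0.939  0.   ]
```

View pics/w1.png

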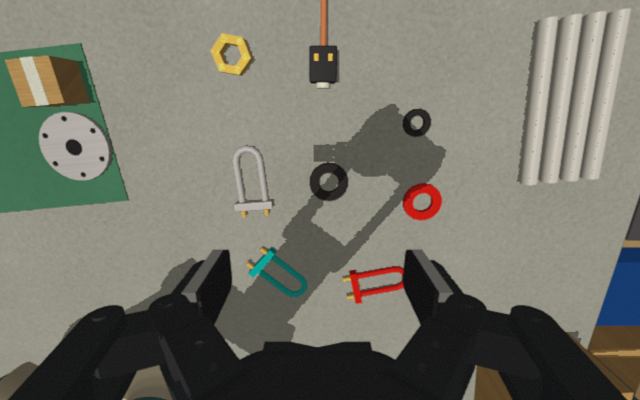

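The wrist view shows every loose part: nut (231,55), thermostat (323,63), element (252,182), wide gasket (329,181), narrow gasket (417,122) and part of the plate (73,146).

Run:
```python
from seg import *
import pickle
c=pickle.load(open('pics/w1.pkl','rb')); im=cv2.cvtColor(cv2.imread('pics/w1.png'),cv2.COLOR_BGR2RGB); H,S,V=chans(im)
print(V[181,305:352:3], V[120,400:436:3])
comp(c,(V<60),(300,155,352,208),'gasket',.010,100)
comp(c,(V<60),(395,100,440,145),'small',.010,100)
comp(c,(H>15)&(H<35)&(S>100),(200,25,262,82),'nut',.016,100)
comp(c,(V<85),(300,35,350,95),'thermo',.03,100)
comp(c,(S>90)&((H<14)),(310,0,340,44),'tube',.015,50)
comp(c,(S<45)&(V>170),(225,135,285,225),'element',.010,30)
comp(c,(S>90)&(H>10)&(H<35),(230,205,280,225),'studs',.006,5)
comp(c,(S<40)&(V>160),(30,105,115,190),'plate',.010,100)
m=((H>15)&(H<35)&(S>100)).astype(np.uint8); m[:25]=0;m[82:]=0;m[:,:200]=0;m[:,262:]=0
cs,_=cv2.findContours(m,cv2.RETR_CCOMP,cv2.CHAIN_APPROX_NONE)
k=max(cs,key=cv2.contourArea); P=np.array([ray(c,u,v,.016)[:2] for u,v in cv2.convexHull(k)[:,0]],np.float32)
A=cv2.approxPolyDP(P,.006,True)[:,0]; print('nut poly',A.round(4).tolist(),[round(float(np.degrees(np.arctan2(*(d[::-1]))))%60,1) for d in np.roll(A,-1,0)-A])
# hole
for k in cs:
    a=cv2.contourArea(k)
    if a>60: 
        M=cv2.moments(k); print(a, ray(c,M['m10']/M['m00'],M['m01']/M['m00'],.016)[:2])
```

```text
[142 144  42  42  43 122 149  95  89  87  91  64  38  42  53 149] [ 89  32  24  37 147 148 148 150  26  47  59 153]
gasket 833 [328.5 181.3] rect c [ 0.4439 -0.3095] size [0.0562 0.0562] ang 0.1 centroid [ 0.444  -0.3094]
small 447 [416.2 122.6] rect c [ 0.5305 -0.4337] size [0.0378 0.0379] ang 48.1 centroid [ 0.5306 -0.4333]
nut 976 [231.   53.8] rect c [ 0.618 -0.179] size [0.0544 0.0463] ang 79.8 centroid [ 0.6186 -0.1783]
thermo 926 [323.6  64.5] rect c [ 0.6044 -0.3004] size [0.0353 0.045 ] ang 89.7 centroid [ 0.6042 -0.3002]
tube 282 [323.3  22.3] rect c [ 0.6562 -0.2994] size [0.0489 0.0079] ang 0.3 centroid [ 0.6558 -0.2997]
element 359 [248.2 171. ] rect c [ 0.4545 -0.1889] size [0.0819 0.0406] ang 4.7 centroid [ 0.4597 -0.1889]
element 242 [252.6 206.1] rect c [ 0.4036 -0.1914] size [0.011  0.0569] ang 4.7 centroid [ 0.4039 -0.192 ]
studs 32 [266.1 211.8] rect c [ 0.3928 -0.2116] size [0.0063 0.0103] ang 87.3 centroid [ 0.3932 -0.2117]
studs 28 [243.2 213.5] rect c [ 0.3894 -0.1751] size [0.0063 0.0104] ang 86.0 centroid [ 0.3902 -0.1754]
plate 3084 [ 73.5 145.7] rect c [0.4948 0.0638] size [0.0961 0.097 ] ang 0.1 centroid [0.4968 0.0638]
nut poly [[0.6431000232696533, -0.16869999468326569], [0.6315000057220459, -0.19900000095367432], [0.6123999953269958, -0.20559999346733093], [0.5939000248908997, -0.18960000574588776], [0.6025000214576721, -0.1581999957561493], [0.6243000030517578, -0.1525000035762787]] [9.0, 19.1, 19.2, 14.6, 14.7, 19.2]
1195.0 [ 0.61836718 -0.17847291]
305.0 [ 0.61761192 -0.17913664]
```

{"op": "apply_moves", "data": {"steps": [-1,-0.5,-4,0,-2,-1,-8,0,-3,-1.5,-12,0,-3.5,-1.75,-16,0,-3.5,-1.75,-18,0,-3.5,-1.75,-18,0,-3.5,-1.75,-18,0], "jaw": 38}}

```text
clock: 1.4
position: [0.4401, -0.3123, 0.1205]
ee_rot: [-0.001, 1.0, -0.0, -0.001]
contact_force: [-0.5, 0.0, -0.0]
width: 0.0726
gripper_force: 0.0
```

Run:
```python
from seg import *
s=get_state();c=calibration('wrist'); im=get_image('wrist'); save(im,'w2'); H,S,V=chans(im)
print(s['position'],s['width'])
u,v=proj(c,(.442,-.309,.01)); print(u,v)
comp(c,(V<60),(int(u)-70,int(v)-60,int(u)+70,int(v)+60),'gasket',.010,200)
```

```text
[ 0.44005338 -0.31231047  0.12048255] 0.07256734557579882
313.34088368624873 192.68872489453207
gasket 2485 [314.  190.3] rect c [ 0.4434 -0.3096] size [0.0576 0.0579] ang 35.8 centroid [ 0.4442 -0.3096]
```

View pics/w2.png

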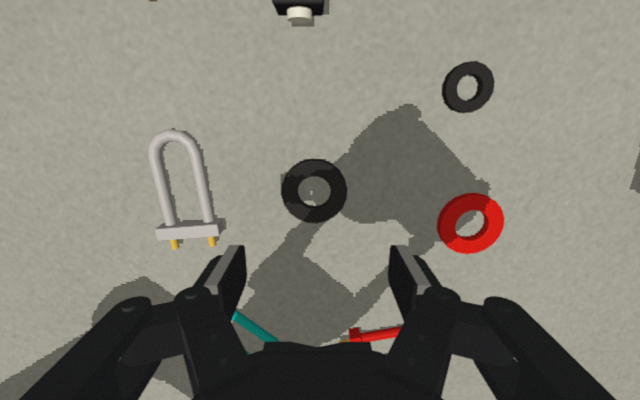

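The wide gasket is at (314,190), ahead of the open fingers and clear of its neighbours.

{"op": "apply_moves", "data": {"steps": [0.18,0.28,-4,0,0.18,0.28,-8,0,0.18,0.28,-10.5,0,0.18,0.28,-11.8,0,0.18,0.28,-11.8,0,0.18,0.28,-11.8,0]}}

```text
clock: 1.95
position: [0.4439, -0.3109, 0.0047]
ee_rot: [0.001, 1.0, 0.0, 0.001]
contact_force: [0.0, -0.4, 0.7]
width: 0.0725
gripper_force: 0.0
```

{"op": "apply_moves", "data": {"steps": [0,0,-0.2,0,0,0,-0.2,0,0,0,-0.2,0]}}

```text
clock: 2.2
position: [0.4435, -0.3106, 0.0029]
ee_rot: [0.001, 1.0, 0.0, 0.001]
contact_force: [0.6, -0.6, 0.1]
width: 0.0726
gripper_force: 0.0
```

{"op": "apply_moves", "data": {"steps": [0,0,-0.2,0,0,0,-0.2,0,0,0,-0.2,0]}}

```text
clock: 2.45
position: [0.4425, -0.3098, -0.0004]
ee_rot: [0.0, 1.0, 0.0, 0.0]
contact_force: [0.0, 0.5, 0.8]
width: 0.0729
gripper_force: 0.0
```

Run:
```python
from seg import *
s=get_state(); im=get_image('wrist'); save(cv2.resize(im[200:400,100:540],(800,364)),'w3'); print(s['position'],s['contact_force'])
```

```text
[ 4.42531085e-01 -3.09797465e-01 -4.17901939e-04] [0.04122978 0.51737274 0.78934499]
```

View pics/w3.png

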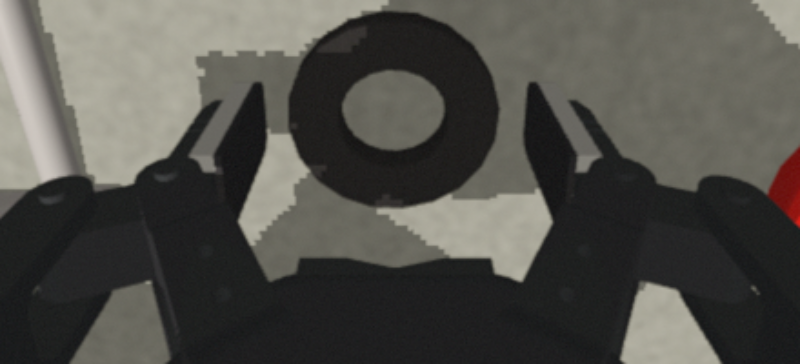

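The gasket sits between the pads and is roughly centred, so I'll keep lowering carefully.

{"op": "apply_moves", "data": {"steps": [0,0,-0.2,0,0,0,-0.4,0,0,0,-0.4,0,0,0,-0.4,0]}}

```text
clock: 2.83
position: [0.4423, -0.3096, -0.005]
ee_rot: [-0.0, 1.0, -0.0, -0.0]
contact_force: [-0.2, 0.0, -0.5]
width: 0.0727
gripper_force: 0.0
```

{"op": "apply_moves", "data": {"steps": [0,0,-0.1,0,0,0,-0.2,0,0,0,-0.2,0]}}

```text
clock: 3.08
position: [0.4424, -0.3097, -0.0069]
ee_rot: [-0.0, 1.0, 0.0, -0.0]
contact_force: [-0.7, 0.4, 0.6]
width: 0.0726
gripper_force: 0.0
```

{"op": "apply_moves", "data": {"steps": [0,0,0,0,0,0,0,0,0,0,0,0,0,0,0,0,0,0,0,0,0,0,0,0], "jaw": 120, "newtons": 30}}

```text
clock: 3.58
position: [0.4432, -0.3105, -0.0046]
ee_rot: [0.001, 1.0, 0.0, 0.001]
contact_force: [-1.5, 0.8, 14.2]
width: 0.0579
gripper_force: 36.5
```

{"op": "apply_moves", "data": {"steps": [0,0,1,0,0,0,4,0,0,0,8,0,0.5,3.5,11,0,1,7.5,12,0,1.5,11.5,12,0,2,15,12,0,2.5,18.7,12,0]}}

```text
clock: 4.25
position: [0.4674, -0.121, 0.1142]
ee_rot: [0.0, 1.0, -0.0, 0.001]
contact_force: [0.8, 0.6, -0.3]
width: 0.058
gripper_force: 32.8
```

{"op": "apply_moves", "data": {"steps": [0.5,4,0,0,1,8,0,0,1.5,12,0,0,2.1,15.5,0,0,2.6,18.7,0,0,2.6,18.7,0,0,2.6,18.7,0,0,2.6,18.7,0,0]}}

```text
clock: 4.92
position: [0.4932, 0.064, 0.1133]
ee_rot: [0.0, 1.0, 0.001, -0.0]
contact_force: [0.2, -0.0, 0.7]
width: 0.0575
gripper_force: 32.8
```

Run:
```python
from seg import *
s=get_state();c=calibration('wrist'); im=get_image('wrist'); save(im,'w4'); H,S,V=chans(im)
print(s['position'],s['width'],s['contact_force'])
print(proj(c,(.4935,.064,.01)))
comp(c,(S<40)&(V>150),(200,90,460,300),'plate',.010,500)
t=calibration('top'); im=get_image('top'); save(im,'top1')
```

```text
[0.49316475 0.06398399 0.11334496] 0.05749754516625266 [ 0.24711175 -0.00909422  0.7268093 ]
(np.float64(316.7047254571505), np.float64(197.01030028379273))
plate 947 [319.5 109.7] rect c [0.5664 0.0616] size [0.0317 0.0188] ang 5.6 centroid [0.5665 0.0618]
plate 4534 [414.1 114.3] rect c [ 0.5625 -0.0145] size [0.0379 0.0767] ang 0.0 centroid [ 0.5631 -0.0141]
plate 3432 [295.2 172.3] rect c [0.5095 0.0839] size [0.0516 0.0964] ang 56.9 centroid [0.5155 0.0823]
plate 3665 [425.8 251. ] rect c [ 0.4437 -0.0423] size [0.1057 0.0578] ang 47.3 centroid [ 0.4411 -0.0369]
```

View pics/w4.png

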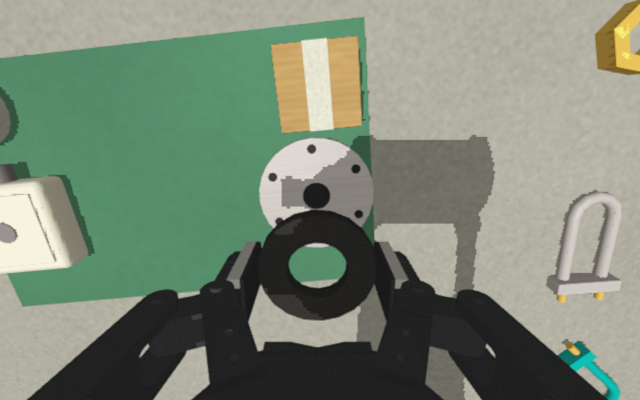

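The held gasket appears at (318,264) with its hole centre, and the plate's centre hole is at (316,195).

Run:
```python
from seg import *
c=calibration('wrist'); im=cv2.cvtColor(cv2.imread('pics/w4.png'),cv2.COLOR_BGR2RGB); H,S,V=chans(im)
def cen(mask,box):
    x0,y0,x1,y1=box; m=mask[y0:y1,x0:x1].astype(np.uint8)
    n,l,st,ce=cv2.connectedComponentsWithStats(m); i=1+np.argmax(st[1:,4]); return ce[i]+[x0,y0],st[i]
p,_=cen(V<70,(300,180,334,209)); print('plate hole',p,ray(c,*p,.010))
# gasket hole, top edge ellipse: visible non-dark inside
p,st=cen(V>55,(285,236,350,300)); print('g hole',p,st,ray(c,*p,.128),ray(c,*p,.118))
m=(V<55).astype(np.uint8)
row=m[264]; print('row264 dark',np.flatnonzero(np.diff(row[240:400].astype(int)))+240)
col=m[:,318]; print('col318',np.flatnonzero(np.diff(col[200:350].astype(int)))+200)
print('TCP proj',proj(c,np.r_[.4932,.064,.128]))
```

```text
plate hole [316.14018692 195.30654206] [0.49513577 0.06366103 0.01      ]
g hole [317.01483254 264.83875598] [   3    6   59   47 2090] [0.49614652 0.06300825 0.128     ] [0.49026749 0.06300694 0.118     ]
row264 dark [246 287 346 387]
col318 [207 209 241 288 318 347]
TCP proj (np.float64(315.0038320302329), np.float64(270.1508828219213))
```

{"op": "apply_moves", "data": {"steps": [0,0,-3,0,0,0,-6.5,0,0,0,-9,0,0,0,-10,0,0,0,-10.3,0,0,0,-10.5,0,0,0,-10.5,0]}}

```text
clock: 5.6
position: [0.494, 0.0634, 0.0087]
ee_rot: [0.0, 1.0, -0.001, 0.0]
contact_force: [-0.2, 0.1, -1.1]
width: 0.0579
gripper_force: 32.8
```

{"op": "apply_moves", "data": {"steps": [0,0,-0.1,0,0,0,-0.2,0,0,0,-0.2,0]}}

```text
clock: 5.85
position: [0.494, 0.0642, 0.007]
ee_rot: [0.0, 1.0, -0.0, 0.001]
contact_force: [0.8, 0.1, -0.5]
width: 0.0581
gripper_force: 32.8
```

{"op": "apply_moves", "data": {"steps": [0,0,-0.1,0,0,0,-0.1,0,0,0,-0.1,0]}}

```text
clock: 6.1
position: [0.4936, 0.0643, 0.0055]
ee_rot: [0.0, 1.0, 0.0, 0.0]
contact_force: [0.1, -1.0, 0.7]
width: 0.0579
gripper_force: 33.4
```

{"op": "apply_moves", "data": {"steps": [0,0,-0.1,0,0,0,-0.1,0,0,0,-0.1,0]}}

```text
clock: 6.35
position: [0.4936, 0.0643, 0.0055]
ee_rot: [0.0, 1.0, 0.0, 0.0]
contact_force: [-2.1, 0.2, 10.8]
width: 0.0578
gripper_force: 38.3
```

{"op": "apply_moves", "data": {"steps": [0,0,0,0,0,0,0,0,0,0,0,0,0,0,0.2,0,0,0,2,0,0,0,6,0,0,0,10,0,0,0,14,0], "jaw": 38}}

```text
clock: 7.02
position: [0.4928, 0.0643, 0.1455]
ee_rot: [0.0, 1.0, 0.0, -0.001]
contact_force: [0.6, -0.3, -0.8]
width: 0.0729
gripper_force: 0.0
```

{"op": "apply_moves", "data": {"steps": [1.5,-3,0,6,3,-6,0,12,4.5,-9,0,18,6,-12,0,19,7.5,-15,0,19,9,-18,0,19,10.5,-21,0,19,12,-24.3,0,19]}}

```text
clock: 7.68
position: [0.6138, -0.1798, 0.1441]
ee_rot: [-0.0, 0.986, 0.165, -0.0]
contact_force: [0.9, 0.1, 1.0]
width: 0.0729
gripper_force: 0.0
```

{"op": "apply_moves", "data": {"steps": [0,0,-2,0,0,0,-2,0,0,0,-2,0]}}

```text
clock: 7.93
position: [0.612, -0.1783, 0.1227]
ee_rot: [-0.001, 0.986, 0.165, -0.002]
contact_force: [0.5, 0.6, 0.7]
width: 0.0727
gripper_force: 0.0
```

```bash
cat > nut.py <<'E'
from seg import *
def nut(im,c,z=.016,lo=None):
    H,S,V=chans(im); m=((H>15)&(H<35)&(S>100)).astype(np.uint8)
    n,l,st,ce=cv2.connectedComponentsWithStats(m); i=1+np.argmax(st[1:,4])
    cs,_=cv2.findContours((l==i).astype(np.uint8),cv2.RETR_CCOMP,cv2.CHAIN_APPROX_NONE)
    for k in cs:
        if cv2.contourArea(k)>100:
            P=np.array([ray(c,u,v,z)[:2] for u,v in k[:,0]],np.float32); M=cv2.moments(P); r=cv2.minAreaRect(P)
            A=cv2.approxPolyDP(cv2.convexHull(P),.004,True)[:,0]; d=np.roll(A,-1,0)-A
            print('c',round(M['m10']/M['m00'],4),round(M['m01']/M['m00'],4),'rect',np.round(r[0],4),np.round(r[1],4),round(r[2],1),'px',k[:,0].mean(0).round(),
              'edges',[(round(float(np.hypot(*e)),3),round(float(np.degrees(np.arctan2(e[1],e[0]))%60),1)) for e in d])
E
python3 - <<'E'
from nut import *
s=get_state();c=calibration('wrist'); im=get_image('wrist'); save(im,'w5')
print(s['position'],s['width'],s['contact_force'])
nut(im,c)
t=calibration('top'); im=get_image('top'); save(im,'top2'); H,S,V=chans(im)
comp(t,(S<50)&(V>180),(250,160,296,215),'plate',.010)
comp(t,(V<90),(258,170,292,206),'gasket',.020)
nut(im[:,330:],{**t,'cx':t['cx']-330})
E
```

```text
[ 0.61203855 -0.17834603  0.12273697] 0.07271226212712323 [0.48027005 0.58688398 0.68741312]
c 0.5796 0.0571 rect [0.5763 0.0554] [0.0741 0.0605] 5.3 px [ 37. 140.] edges [(0.07, 5.7), (0.021, 34.0), (0.044, 4.4), (0.051, 5.2), (0.06, 37.1)]
plate 565 [273.3 187.3] rect c [0.4938 0.0666] size [0.0915 0.0965] ang 62.7 centroid [0.4931 0.0655]
gasket 362 [274.  187.7] rect c [0.4909 0.0625] size [0.0565 0.0548] ang 89.9 centroid [0.4904 0.0624]
c 0.0597 -0.7046 rect [ 0.0657 -0.7015] [0.232  0.1822] 89.7 px [259. 353.] edges [(0.097, 21.2), (0.136, 36.4), (0.167, 5.2), (0.195, 29.7), (0.169, 52.8)]
```

View pics/w5.png

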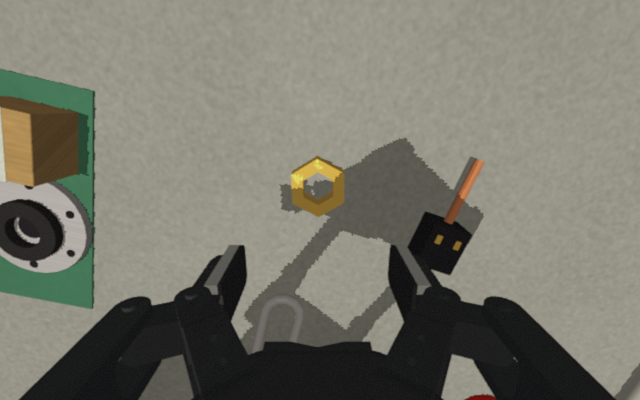

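The gasket lies flat on the plate at lower left. The nut is at (318,187), its flats square to the closing line.

Run:
```python
from nut import *
c=calibration('wrist'); im=cv2.cvtColor(cv2.imread('pics/w5.png'),cv2.COLOR_BGR2RGB)
nut(im[140:230,270:370],{**c,'cx':c['cx']-270,'cy':c['cy']-140})
print(c['xyz'])
```

```text
c 0.6207 -0.1763 rect [ 0.6207 -0.1759] [0.0548 0.0458] 20.5 px [48. 46.] edges [(0.026, 21.8), (0.027, 17.6), (0.027, 19.1), (0.026, 20.0), (0.028, 20.5), (0.026, 18.9)]
c 0.6219 -0.176 rect [ 0.6219 -0.1761] [0.0265 0.0232] 77.6 px [48. 46.] edges [(0.014, 24.3), (0.009, 18.2), (0.017, 22.8), (0.013, 24.1), (0.01, 19.9), (0.016, 22.0)]
[ 0.68695469 -0.15311814  0.2669775 ]
```

{"op": "apply_moves", "data": {"steps": [0.6,0.1,-3,0,0.6,0.1,-6,0,0.6,0.1,-9,0,0.6,0.1,-11,0,0.6,0.1,-12,0,0.6,0.1,-12,0,0.6,0.1,-12,0]}}

```text
clock: 8.62
position: [0.6201, -0.1773, 0.0053]
ee_rot: [0.0, 0.986, 0.165, 0.0]
contact_force: [0.3, -0.3, 0.8]
width: 0.0725
gripper_force: 0.0
```

{"op": "apply_moves", "data": {"steps": [0,0,0,0,0,0,0,0,0,0,0,0,0,0,0,0,0,0,0,0,0,0,0,0,0,0,0,0], "jaw": 160, "newtons": 35}}

```text
clock: 9.2
position: [0.6209, -0.1781, 0.0066]
ee_rot: [0.001, 0.986, 0.165, 0.002]
contact_force: [-0.5, 0.8, 6.4]
width: 0.0447
gripper_force: 36.5
```

{"op": "apply_moves", "data": {"steps": [0,0,2,0,0,0,6,0,0,0,10,0,0,0,12,0,0,0,12,0]}}

```text
clock: 9.62
position: [0.6232, -0.1793, 0.1313]
ee_rot: [0.003, 0.986, 0.165, 0.005]
contact_force: [0.1, 0.5, -0.4]
width: 0.0445
gripper_force: 36.5
```

{"op": "apply_moves", "data": {"steps": [-1.5,3,0,0,-3,6,0,0,-4.5,9,0,0,-6,12,0,0,-7.5,15,0,0,-9,18,0,0,-10.5,21,0,0,-12.4,24.1,0,0]}}

```text
clock: 10.28
position: [0.4947, 0.0643, 0.1238]
ee_rot: [0.0, 0.986, 0.165, 0.0]
contact_force: [-0.1, 0.7, -0.4]
width: 0.0447
gripper_force: 36.6
```

{"op": "apply_moves", "data": {"steps": [0,0,0,0,0,0,0,0,0,0,0,0]}}

```text
clock: 10.53
position: [0.4955, 0.0631, 0.1242]
ee_rot: [0.0, 0.986, 0.166, 0.0]
contact_force: [0.8, -0.4, -1.1]
width: 0.0449
gripper_force: 36.6
```

Run:
```python
from nut import *
s=get_state();c=calibration('wrist'); im=get_image('wrist'); save(im,'w6')
print(s['position'],s['width'],s['contact_force'],c['xyz'])
```

```text
[0.49553826 0.06314195 0.12415979] 0.04492225284315275 [ 0.76492746 -0.38130255 -1.1121087 ] [0.56923479 0.08809221 0.26660484]
```

View pics/w6.png

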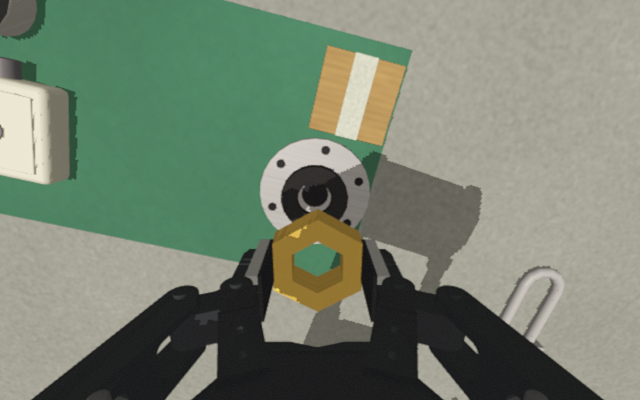

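The held nut is at about (317,260), level, and the placed gasket is centred near (315,194).

Run:
```python
from seg import *
c=calibration('wrist'); im=cv2.cvtColor(cv2.imread('pics/w6.png'),cv2.COLOR_BGR2RGB); H,S,V=chans(im)
yel=((H>12)&(H<35)&(S>100)).astype(np.uint8); yel[:205]=0; yel[315:]=0
cs,_=cv2.findContours(yel,cv2.RETR_EXTERNAL,cv2.CHAIN_APPROX_NONE); k=max(cs,key=cv2.contourArea); print('nut bbox',cv2.boundingRect(k))
x,y,w,h=cv2.boundingRect(k)
P=np.array([ray(c,u,v,.1336)[:2] for u,v in k[:,0]],np.float32); r=cv2.minAreaRect(P); print(r)
print('gasket edge rows at col 315 (V):',[(v,int(V[v,315])) for v in range(150,212,3)])
print('row 190:',np.flatnonzero(np.diff((V[190,255:375]<100).astype(int)))+255)
print('plate cand', ray(c,314.5,194,.02), 'plate', ray(c,315.5,190,.010))
print('nut mid', ray(c,317,260,.1336),ray(c,317,260,.1256))
```

```text
nut bbox (271, 209, 93, 103)
((0.49698150157928467, 0.062103889882564545), (0.05810058116912842, 0.04672298580408096), 17.764400482177734)
gasket edge rows at col 315 (V): [(150, 205), (153, 207), (156, 206), (159, 207), (162, 208), (165, 91), (168, 53), (171, 54), (174, 50), (177, 52), (180, 52), (183, 50), (186, 30), (189, 26), (192, 24), (195, 21), (198, 25), (201, 23), (204, 24), (207, 120), (210, 131)]
row 190: [281 299 301 346 369 370]
plate cand [0.4981226 0.0649268 0.02     ] plate [0.4990895  0.06437539 0.01      ]
nut mid [0.49848896 0.06288422 0.1336    ] [0.49420799 0.06140166 0.1256    ]
```

{"op": "apply_moves", "data": {"steps": [0,0.2,-3,0,0,0.2,-6,0,0,0.2,-8.5,0,0,0.2,-9.3,0,0,0.2,-9.5,0,0,0.2,-9.5,0,0,0.2,-9.5,0]}}

```text
clock: 11.17
position: [0.497, 0.0648, 0.0304]
ee_rot: [0.0, 0.986, 0.165, 0.001]
contact_force: [0.2, -0.1, -1.1]
width: 0.0449
gripper_force: 36.6
```

{"op": "apply_moves", "data": {"steps": [0,0,-0.1,0,0,0,-0.2,0,0,0,-0.2,0]}}

```text
clock: 11.42
position: [0.4961, 0.0652, 0.0281]
ee_rot: [0.0, 0.986, 0.165, 0.001]
contact_force: [1.0, -0.7, -0.6]
width: 0.045
gripper_force: 36.6
```

{"op": "apply_moves", "data": {"steps": [0,0,-0.1,0,0,0,-0.1,0,0,0,-0.1,0]}}

```text
clock: 11.67
position: [0.4957, 0.0653, 0.0267]
ee_rot: [0.0, 0.986, 0.165, 0.0]
contact_force: [-0.4, -0.6, 0.3]
width: 0.0444
gripper_force: 36.9
```

{"op": "apply_moves", "data": {"steps": [0,0,-0.1,0,0,0,-0.1,0,0,0,-0.1,0]}}

```text
clock: 11.92
position: [0.4957, 0.0653, 0.0266]
ee_rot: [0.0, 0.986, 0.165, 0.0]
contact_force: [-1.4, 0.8, 9.2]
width: 0.0446
gripper_force: 37.7
```

{"op": "apply_moves", "data": {"steps": [0,0,0,0,0,0,0,0,0,0,0,0,0,0,0.3,0,0,0,2,0,0,0,6,0,0,0,10,0,0,0,12,0], "jaw": 45}}

```text
clock: 12.58
position: [0.4975, 0.0653, 0.1495]
ee_rot: [0.001, 0.986, 0.165, 0.003]
contact_force: [0.4, 0.3, 0.4]
width: 0.0703
gripper_force: 0.0
```

{"op": "apply_moves", "data": {"steps": [-0.7,-3.5,0,-5,-1.4,-7,0,-10,-2.1,-10.5,0,-14.3,-2.8,-14,0,-14.3,-3.5,-17.5,0,-14.3,-4.2,-21,-1,-14.3,-5,-24,-2,-14.3,-5.6,-25.5,-3,-14.3]}}

```text
clock: 13.25
position: [0.4393, -0.1934, 0.1153]
ee_rot: [0.001, 0.999, 0.04, 0.001]
contact_force: [-0.1, 0.2, -0.1]
width: 0.0702
gripper_force: 0.0
```

{"op": "apply_moves", "data": {"steps": [0,0,0,0,0,0,0,0]}}

```text
clock: 13.42
position: [0.4388, -0.19, 0.1148]
ee_rot: [-0.001, 0.999, 0.04, -0.001]
contact_force: [-0.6, 0.6, 0.0]
width: 0.0708
gripper_force: 0.0
```

Run:
```python
from seg import *
s=get_state();c=calibration('wrist'); im=get_image('wrist'); save(im,'w7'); H,S,V=chans(im)
print(s['position'],s['ee_rot'],c['xyz'])
for th in (165,180): comp(c,(S<45)&(V>th),(255,110,390,260),'el',.010,150)
comp(c,(S>90)&(H>10)&(H<35),(255,200,390,275),'studs',.008,15)
t=calibration('top'); im=get_image('top'); save(cv2.resize(im[120:250,150:310],None,fx=4,fy=4),'top3'); H,S,V=chans(im)
comp(t,(H>15)&(H<35)&(S>100),(255,170,292,206),'nut',.036)
comp(t,(V<80),(258,170,292,206),'gasket',.020)
```

```text
[ 0.43882181 -0.18996149  0.1148347 ] [-7.14532664e-04  9.99208781e-01  3.97602933e-02 -6.48501895e-04] [ 0.516723   -0.18416607  0.25722688]
el 714 [313.3 149.3] rect c [ 0.4763 -0.183 ] size [0.0357 0.0469] ang 27.6 centroid [ 0.48   -0.1837]
el 326 [299.9 233.7] rect c [ 0.4021 -0.1788] size [0.01   0.0301] ang 4.6 centroid [ 0.4023 -0.1773]
el 396 [312.1 149.7] rect c [ 0.4761 -0.1829] size [0.0334 0.0447] ang 27.0 centroid [ 0.4796 -0.1828]
el 263 [300.3 233.7] rect c [ 0.4021 -0.1788] size [0.01   0.0283] ang 4.6 centroid [ 0.4024 -0.1777]
studs 77 [298.2 244.7] rect c [ 0.3898 -0.1767] size [0.0104 0.0065] ang 3.3 centroid [ 0.3901 -0.1764]
studs 68 [336.9 244.5] rect c [ 0.3932 -0.2124] size [0.0093 0.0056] ang 5.5 centroid [ 0.3932 -0.2123]
nut 228 [273.  186.4] rect c [0.492  0.0631] size [0.0473 0.05  ] ang 44.9 centroid [0.4909 0.063 ]
gasket 99 [277.1 192.1] rect c [0.4826 0.0593] size [0.0409 0.0589] ang 20.7 centroid [0.4788 0.0546]
gasket 64 [273. 186.] rect c [0.4948 0.065 ] size [0.0222 0.0217] ang 44.3 centroid [0.4947 0.065 ]
```

View pics/w7.png

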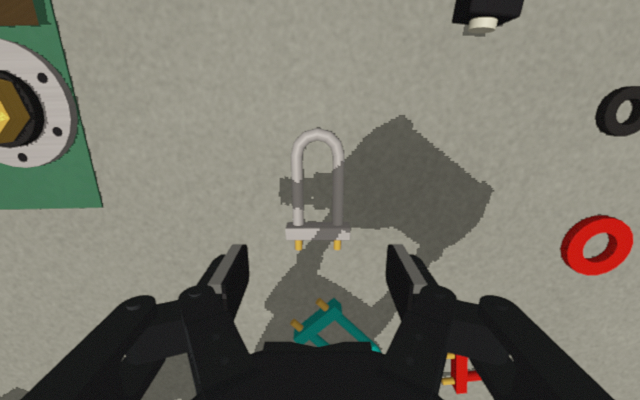

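View pics/top3.png

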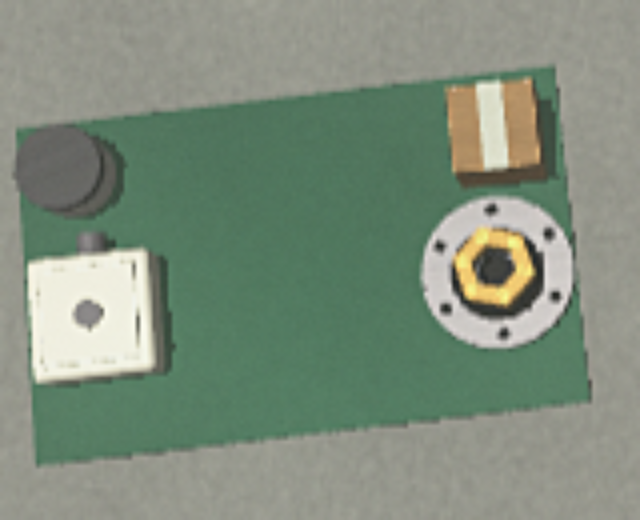

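The element points straight up the image, with its loop at (319,128) and block at (318,233), so it is square to the gripper. The enlarged top view shows the nut centred on the gasket and plate, with the tin and carton undisturbed.

{"op": "apply_moves", "data": {"steps": [-0.2,0,-3,0,-0.2,0,-6,0,-0.2,0,-9,0,-0.2,0,-10.5,0,-0.2,0,-11.3,0,-0.2,0,-11.6,0,-0.2,0,-11.6,0,-0.2,0,-11.6,0]}}

```text
clock: 14.18
position: [0.4387, -0.1899, 0.0003]
ee_rot: [0.001, 0.999, 0.041, 0.001]
contact_force: [0.3, -0.4, 0.2]
width: 0.0701
gripper_force: 0.0
```

{"op": "apply_moves", "data": {"steps": [0,0,0,0,0,0,0,0,0,0,0,0,0,0,0,0,0,0,0,0,0,0,0,0,0,0,0,0], "jaw": 160, "newtons": 50}}

```text
clock: 14.77
position: [0.4383, -0.1902, 0.0009]
ee_rot: [0.001, 0.999, 0.041, 0.001]
contact_force: [-0.8, 1.2, 8.3]
width: 0.0436
gripper_force: 49.7
```

{"op": "apply_moves", "data": {"steps": [0,0,0.5,0,0,0,2,0,0,0,5,0,0,0,8,0,0,0,8,0,0,0,8,0]}}

```text
clock: 15.27
position: [0.4386, -0.1905, 0.0811]
ee_rot: [0.001, 0.999, 0.041, 0.002]
contact_force: [-0.3, -0.0, -3.4]
width: 0.0433
gripper_force: 51.7
```

Run:
```python
from seg import *
s=get_state();c=calibration('wrist'); im=get_image('wrist'); save(im,'w8'); print(s['position'],s['moment'])
```

```text
[ 0.43856904 -0.1905      0.08112454] [ 0.00721932  0.02748287 -0.02366629]
```

View pics/w8.png

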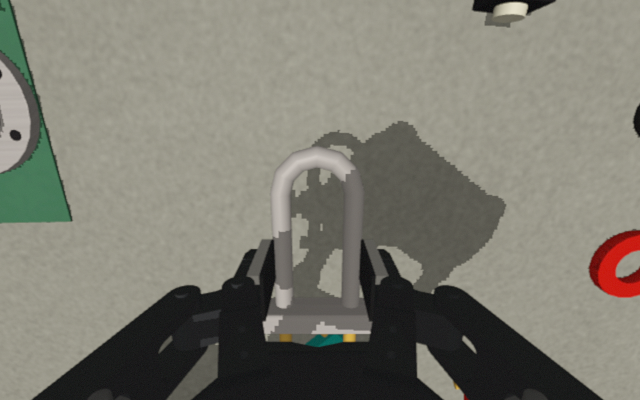

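Run:
```python
from seg import *
c=calibration('wrist')
e=ray(c,318,148.5,.086); d=np.array([np.cos(.08),np.sin(.08),0]); print(e, e-.055*d, 'block', ray(c,318.5,308,.0962)+.037*d)
```

```text
[ 0.49547105 -0.18564198  0.086     ] [ 0.44064696 -0.19003729  0.086     ] block [ 0.45359155 -0.18943328  0.0962    ]
```

The element is held level and square, with its loop end at (318,148).

{"op": "apply_moves", "data": {"steps": [0.4,3.8,1,1.2,0.8,7.6,2,1.2,1.2,11.4,2,1.2,1.6,15.2,2,1.2,2,19,2,1.2,2.4,22.8,2,1.2,2.8,26.6,2,1.2,3.2,30,2,1.2]}}

```text
clock: 15.98
position: [0.4676, 0.1123, 0.0976]
ee_rot: [-0.0, 0.999, 0.052, -0.002]
contact_force: [0.0, -0.9, -1.9]
width: 0.0433
gripper_force: 51.8
```

{"op": "apply_moves", "data": {"steps": [0.4,4,0,0,0.8,7,0,0,0.8,8.35,0,0,0.8,8.35,0,0,0.8,8.35,0,0,0.8,8.35,0,0]}}

```text
clock: 16.48
position: [0.4763, 0.1927, 0.098]
ee_rot: [0.001, 0.999, 0.051, -0.002]
contact_force: [0.8, 0.4, -1.7]
width: 0.0435
gripper_force: 51.8
```

Run:
```python
from seg import *
s=get_state();c=calibration('wrist'); im=get_image('wrist'); save(im,'w9'); print(s['position'],s['ee_rot'],s['contact_force']); H,S,V=chans(im)
o=s['position']; print('loop end proj',proj(c,o+[.0575,.0058,.005]))
comp(c,(S<40)&(V>170),(440,60,640,330),'plate',.010,300)
```

```text
[0.47626087 0.19270832 0.0980447 ] [ 7.17681532e-04  9.98672108e-01  5.14871575e-02 -1.60552175e-03] [ 0.78357292  0.36378519 -1.71565536]
loop end proj (np.float64(316.7342310744112), np.float64(149.29822285907017))
plate 1737 [542.1  93.2] rect c [0.5767 0.0354] size [0.0475 0.0206] ang 6.2 centroid [0.5779 0.0361]
plate 1727 [510.  163.1] rect c [0.5218 0.0489] size [0.0955 0.0363] ang 59.8 centroid [0.5247 0.0441]
plate 1064 [611.6 203.2] rect c [ 0.4986 -0.0476] size [0.0505 0.04  ] ang 63.5 centroid [ 0.5006 -0.0493]
plate 641 [556.7 233.5] rect c [ 0.468  -0.0155] size [0.0318 0.052 ] ang 78.0 centroid [ 0.4696 -0.0137]
```

View pics/w9.png

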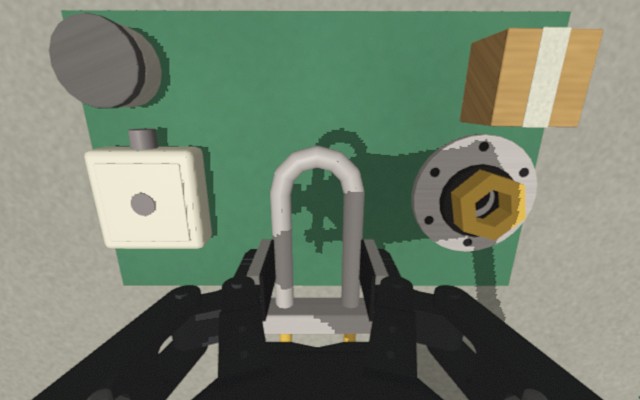

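The element hangs level between the cover, whose top is centred near (146,198), and the plate, centred near (475,193). The mat's front edge is at row 286.

Run:
```python
from seg import *
c=calibration('wrist')
p=ray(c,474.5,192.5,.009); k=ray(c,146,198.5,.03); m=(p+k)/2; print(p,k,np.linalg.norm((p-k)[:2]),'mid',m,np.degrees(np.arctan2(*(k-p)[[0,1]])))
a=ray(c,123,286,.002);b=ray(c,508,287,.002); print('front mid',(a+b)/2, (a+b)/2+.09*np.array([.995,.101,0]))
```

```text
[0.49805382 0.06464737 0.009     ] [0.47362406 0.32041376 0.03      ] 0.25693045352410276 mid [0.48583894 0.19253057 0.0195    ] -5.45610498048124
front mid [0.39129171 0.18446325 0.002     ] [0.48084171 0.19355325 0.002     ]
```

{"op": "apply_moves", "data": {"steps": [0.25,0,-3,0,0.25,0,-6,0,0.25,0,-8,0,0.25,0,-9,0,0.25,0,-9.2,0,0.25,0,-9.2,0]}}

```text
clock: 17.03
position: [0.48, 0.1929, 0.0071]
ee_rot: [0.0, 0.999, 0.051, -0.0]
contact_force: [-0.4, 0.5, -2.9]
width: 0.0434
gripper_force: 51.8
```

{"op": "apply_moves", "data": {"steps": [0,0,-0.1,0,0,0,-0.2,0,0,0,-0.2,0]}}

```text
clock: 17.28
position: [0.4809, 0.1939, 0.0064]
ee_rot: [-0.0, 0.999, 0.051, 0.001]
contact_force: [0.3, -0.5, -1.8]
width: 0.0437
gripper_force: 51.8
```

{"op": "apply_moves", "data": {"steps": [0,0,-0.1,0,0,0,-0.1,0,0,0,-0.1,0]}}

```text
clock: 17.53
position: [0.4801, 0.1938, 0.0046]
ee_rot: [0.0, 0.999, 0.052, 0.0]
contact_force: [-0.3, 0.4, -1.7]
width: 0.0434
gripper_force: 51.8
```

{"op": "apply_moves", "data": {"steps": [0,0,-0.1,0,0,0,-0.1,0,0,0,-0.1,0]}}

```text
clock: 17.78
position: [0.4799, 0.1938, 0.0033]
ee_rot: [0.0, 0.999, 0.052, -0.0]
contact_force: [0.6, -0.7, -1.5]
width: 0.0441
gripper_force: 51.8
```

{"op": "apply_moves", "data": {"steps": [0,0,-0.1,0,0,0,-0.1,0,0,0,-0.1,0]}}

```text
clock: 18.03
position: [0.48, 0.1938, 0.0029]
ee_rot: [0.0, 0.999, 0.052, 0.0]
contact_force: [-2.8, -0.3, 5.4]
width: 0.0436
gripper_force: 52.5
```

{"op": "apply_moves", "data": {"steps": [0,0,0,0,0,0,0,0,0,0,0,0,0,0,0.3,0,0,0,2,0,0,0,6,0,0,0,10,0,0,0,14,7], "jaw": 60}}

```text
clock: 18.7
position: [0.4794, 0.1936, 0.1436]
ee_rot: [0.0, 0.994, 0.113, -0.001]
contact_force: [0.8, -0.3, -0.2]
width: 0.0654
gripper_force: 0.0
```

{"op": "apply_moves", "data": {"steps": [0.5,-2,1,7,1,-4,2,14,1.5,-6,2,21,2,-8,2,28,2.5,-10,2,35,3,-12,2,42,3.5,-14,2,49,4,-16,2,56]}}

```text
clock: 19.37
position: [0.5201, 0.0328, 0.1625]
ee_rot: [0.0, 0.823, 0.568, 0.0]
contact_force: [0.4, 0.6, -0.3]
width: 0.0653
gripper_force: 0.0
```

{"op": "apply_moves", "data": {"steps": [0.5,-2,0,7,1,-4,0,14,1.5,-6,0,21,2,-8,0,28,2.5,-10,0,35,3,-12,0,42,3.5,-14,0,49,4,-16,0,56]}}

```text
clock: 20.03
position: [0.56, -0.1273, 0.1623]
ee_rot: [-0.0, 0.46, 0.888, 0.0]
contact_force: [0.3, -0.3, -0.4]
width: 0.0651
gripper_force: 0.0
```

{"op": "apply_moves", "data": {"steps": [0.5,-2,0,7,1,-4,0,14,1.5,-6,0,21,2,-8,0,28,2.5,-10,0,35,3,-12,0,42,3.5,-14,0,49,4,-17,0,55], "jaw": 65}}

```text
clock: 20.7
position: [0.6, -0.2956, 0.1623]
ee_rot: [-0.0, -0.003, 1.0, 0.001]
contact_force: [0.4, 0.3, -0.4]
width: 0.0634
gripper_force: 0.0
```

{"op": "apply_moves", "data": {"steps": [0,0,0,0,0,0,0,0,0,0,0,0]}}

```text
clock: 20.95
position: [0.5996, -0.2959, 0.1619]
ee_rot: [-0.0, 0.002, 1.0, 0.001]
contact_force: [-0.3, -0.1, -0.1]
width: 0.0635
gripper_force: 0.0
```

Run:
```python
from seg import *
s=get_state();c=calibration('wrist'); im=get_image('wrist'); save(im,'w10'); print(s['position'],s['ee_rot'],s['qpos'].round(2)); H,S,V=chans(im)
u,v=proj(c,(.603,-.298,.03)); print(u,v)
comp(c,(V<85),(int(u)-60,int(v)-50,int(u)+60,int(v)+45),'head',.03,300)
comp(c,(S>90)&(H<14),(int(u)-80,int(v)-30,int(u)+80,400),'tube',.015,50)
t=calibration('top'); im=get_image('top'); save(cv2.resize(im[120:250,150:310],None,fx=4,fy=4),'top4'); H,S,V=chans(im)
comp(t,(S<60)&(V>130),(205,150,245,230),'element',.012,20)
```

```text
[ 0.59956764 -0.29590153  0.16192439] [-4.42194148e-04  1.56980827e-03  9.99998458e-01  6.50989916e-04] [-0.56  0.46  1.4   0.    1.29 -2.13]
314.75856328010354 188.63119384025987
head 1645 [313.5 187.3] rect c [ 0.6019 -0.299 ] size [0.0501 0.0371] ang 0.6 centroid [ 0.6017 -0.2992]
tube 387 [313.6 234.9] rect c [ 0.6602 -0.2998] size [0.0076 0.0573] ang 89.8 centroid [ 0.6587 -0.2996]
element 2646 [224.  196.3] rect c [0.4807 0.1921] size [0.1902 0.1022] ang 0.7 centroid [0.4713 0.1926]
```

View pics/w10.png

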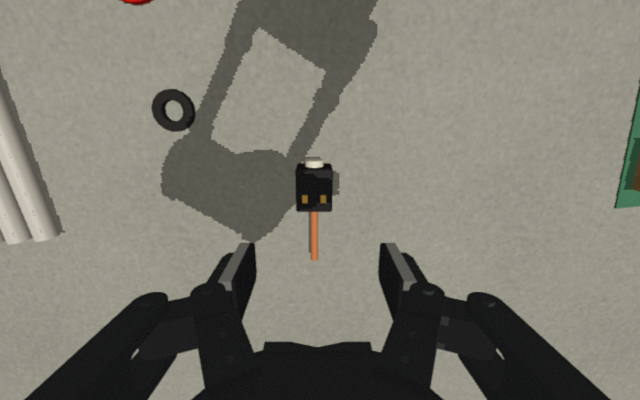

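View pics/top4.png

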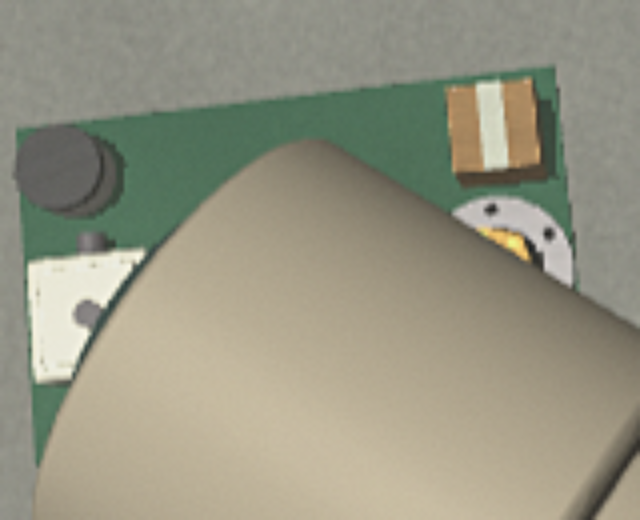

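The thermostat head is at (314,187) with its tube pointing straight at the gripper, so it is aligned. In the top view the arm hides the element, but the carton, tin and cover are unmoved.

{"op": "apply_moves", "data": {"steps": [0.55,-0.35,-3,0,0.55,-0.35,-6,0,0.55,-0.35,-9,0,0.55,-0.35,-12,0,0.55,-0.35,-14,0,0.55,-0.35,-15.4,0,0.55,-0.35,-15.4,0,0.55,-0.35,-15.4,0]}}

```text
clock: 21.72
position: [0.6051, -0.2986, 0.008]
ee_rot: [-0.001, 0.0, 1.0, 0.001]
contact_force: [-0.3, -0.6, -0.1]
width: 0.064
gripper_force: 0.0
```

{"op": "apply_moves", "data": {"steps": [0,0,0,0,0,0,0,0,0,0,0,0,0,0,0,0,0,0,0,0,0,0,0,0,0,0,0,0], "jaw": 190, "newtons": 40}}

```text
clock: 22.3
position: [0.6067, -0.3003, 0.0104]
ee_rot: [0.002, 0.001, 1.0, -0.001]
contact_force: [0.6, 1.4, 6.6]
width: 0.035
gripper_force: 42.1
```

{"op": "apply_moves", "data": {"steps": [0,0,0.5,0,0,0,2,0,0,0,5,0,0,0,9,0,0,0,12,0,0,0,12,0,0,0,12,0]}}

```text
clock: 22.88
position: [0.6065, -0.3005, 0.131]
ee_rot: [0.002, 0.001, 1.0, -0.001]
contact_force: [-0.2, 0.8, -0.9]
width: 0.0353
gripper_force: 41.3
```

Run:
```python
from seg import *
s=get_state();c=calibration('wrist'); im=get_image('wrist'); H,S,V=chans(im); print(s['position'],s['width'],s['moment'])
zb=s['position'][2]-.008
comp(c,(S>90)&(H<14)&(V>60),(200,150,440,400),'tube',zb+.015,50)
t=calibration('top'); im=get_image('top'); H,S,V=chans(im)
comp(t,(S<60)&(V>110),(205,150,245,230),'element',.012,20)
comp(t,(H>60)&(H<95)&(S>60),(140,120,310,250),'mat',.002,500)
comp(t,(H>15)&(H<35)&(S>100),(205,170,292,240),'nut/studs',.03,4)
print(im[215,215:240].tolist()[::3])
```

```text
[ 0.60647931 -0.30053009  0.13101301] 0.03534385556781584 [ 0.00600782  0.02635429 -0.06272581]
tube 565 [317.  325.3] rect c [ 0.65   -0.3004] size [0.0292 0.0074] ang 0.0 centroid [ 0.6495 -0.3007]
element 3073 [225.1 190.9] rect c [0.49   0.1922] size [0.209  0.1022] ang 0.7 centroid [0.4853 0.19  ]
mat 1173 [189.4 162.9] rect c [0.5577 0.2827] size [0.0946 0.1963] ang 6.1 centroid [0.5636 0.2888]
[[188, 176, 152], [189, 178, 154], [192, 180, 156], [192, 181, 154], [192, 180, 157], [194, 183, 159], [199, 187, 161], [197, 187, 160], [199, 186, 163]]
```

{"op": "apply_moves", "data": {"steps": [-0.2,3.1,0,-5.2,-0.4,6.3,0,-10.5,-0.6,9.4,0,-15.7,-0.8,12.6,0,-21,-1,15.7,0,-26.2,-1.2,18.9,0,-31.5,-1.4,22,0,-36.7,-1.6,25.2,0,-42]}}

```text
clock: 23.65
position: [0.5875, -0.0462, 0.126]
ee_rot: [-0.002, 0.361, 0.932, -0.0]
contact_force: [0.1, 0.2, -0.5]
width: 0.0351
gripper_force: 41.2
```

{"op": "apply_moves", "data": {"steps": [0,3.1,0,-5.2,0,6.3,0,-10.5,0,9.4,0,-15.7,0,12.6,0,-21,0,15.7,0,-26.2,0,18.9,0,-31.5,0,22,0,-36.7,0,25.2,0,-42]}}

```text
clock: 24.32
position: [0.5877, 0.2053, 0.1259]
ee_rot: [-0.001, 0.671, 0.741, -0.002]
contact_force: [1.1, -0.5, -1.8]
width: 0.035
gripper_force: 41.2
```

{"op": "apply_moves", "data": {"steps": [0,0,0,0,0,0,0,0,0,0,0,0]}}

```text
clock: 24.57
position: [0.5883, 0.2037, 0.1265]
ee_rot: [-0.001, 0.669, 0.743, -0.002]
contact_force: [-0.8, 0.2, -1.2]
width: 0.0352
gripper_force: 41.2
```

Run:
```python
from seg import *
s=get_state();c=calibration('wrist'); im=get_image('wrist'); save(im,'w11'); H,S,V=chans(im); print(s['position'],s['ee_rot'],c['xyz'])
zb=s['position'][2]-.0095
comp(c,(S>90)&(H<14)&(V>60),(200,150,440,400),'tube',zb+.015,50)
Z={n:proj(c,p) for n,p in dict(loop=(.537,.1997,.01),block=(.4457,.190,.016),tin=(.552,.32,.034),cart=(.575,.061,.047)).items()}; print({k:np.round(v) for k,v in Z.items()})
comp(c,(S<60)&(V>90),(0,0,640,400),'grey',.010,400)
t=calibration('top'); im=get_image('top'); H,S,V=chans(im); save(im,'top5')
comp(t,(S<60)&(V>140),(208,150,245,230),'element top',.010,20)
```

```text
[0.5882735  0.20371213 0.12649514] [-0.00075004  0.66921048  0.7430704  -0.00177477] [0.58239837 0.279803   0.26885294]
tube 573 [316.8 324.6] rect c [0.5941 0.161 ] size [0.0074 0.0287] ang 6.3 centroid [0.5942 0.1617]
{'loop': array([259., 189.]), 'block': array([155., 191.]), 'tin': array([282.,  40.]), 'cart': array([286., 346.])}
grey 39300 [ 51.4 208.4] rect c [0.3581 0.1133] size [0.4427 0.1371] ang 78.1 centroid [0.3449 0.1608]
grey 9958 [177.4  40.8] rect c [0.4712 0.3133] size [0.1015 0.0598] ang 5.9 centroid [0.4672 0.3149]
grey 2928 [302.1  19. ] rect c [0.5639 0.3375] size [0.0611 0.0309] ang 5.9 centroid [0.5636 0.3402]
grey 95171 [506.6 166.9] rect c [0.769 0.163] size [0.262  0.4914] ang 24.0 centroid [0.7546 0.2435]
grey 3598 [196. 188.] rect c [0.4885 0.1934] size [0.1032 0.0618] ang 6.1 centroid [0.4796 0.195 ]
grey 836 [317.  206.8] rect c [0.5911 0.1881] size [0.0336 0.0236] ang 6.0 centroid [0.5911 0.1885]
grey 445 [268.3 258.6] rect c [0.5482 0.1284] size [0.0505 0.0129] ang 82.3 centroid [0.5491 0.1297]
grey 1372 [204.1 277.7] rect c [0.4822 0.0992] size [0.0876 0.0335] ang 17.7 centroid [0.486  0.1013]
grey 766 [351.2 324.3] rect c [0.6417 0.0644] size [0.025  0.0512] ang 5.9 centroid [0.641  0.0606]
grey 1052 [204. 375.] rect c [ 0.4867 -0.0275] size [0.1079 0.0244] ang 58.3 centroid [ 0.4846 -0.0265]
grey 1062 [429.8 374.9] rect c [7.376e-01 1.000e-04] size [0.0236 0.107 ] ang 43.7 centroid [0.739  0.0014]
element top 334 [224.  193.1] rect c [0.4875 0.192 ] size [0.097  0.0544] ang 0.9 centroid [0.48   0.1934]
element top 48 [235.4 228.2] rect c [0.3906 0.1683] size [0.0564 0.0077] ang 89.2 centroid [0.3886 0.1623]
```

{"op": "apply_moves", "data": {"steps": [0.1,0.1,-3,0,0.1,0.1,-6,0,0.1,0.1,-9,0,0.1,0.1,-10.5,0,0.1,0.1,-11,0,0.1,0.1,-11,0,0.1,0.1,-11,0]}}

```text
clock: 25.25
position: [0.5913, 0.2046, 0.019]
ee_rot: [0.0, 0.67, 0.742, 0.0]
contact_force: [-0.3, 0.6, -1.7]
width: 0.0349
gripper_force: 41.1
```

{"op": "apply_moves", "data": {"steps": [0,0,-0.1,0,0,0,-0.2,0,0,0,-0.2,0]}}

```text
clock: 25.5
position: [0.5912, 0.2053, 0.0174]
ee_rot: [0.001, 0.67, 0.743, 0.001]
contact_force: [-1.0, 0.1, -1.3]
width: 0.0352
gripper_force: 41.1
```

{"op": "apply_moves", "data": {"steps": [0,0,-0.1,0,0,0,-0.1,0,0,0,-0.1,0]}}

```text
clock: 25.75
position: [0.5905, 0.2053, 0.0156]
ee_rot: [0.0, 0.67, 0.743, 0.0]
contact_force: [-1.0, -0.3, -0.7]
width: 0.035
gripper_force: 41.1
```

{"op": "apply_moves", "data": {"steps": [0,0,-0.1,0,0,0,-0.2,0,0,0,-0.2,0]}}

```text
clock: 26.0
position: [0.5903, 0.2053, 0.0131]
ee_rot: [-0.0, 0.67, 0.743, -0.0]
contact_force: [-0.6, 1.0, -1.5]
width: 0.0353
gripper_force: 41.1
```

{"op": "apply_moves", "data": {"steps": [0,0,-0.1,0,0,0,-0.1,0,0,0,-0.1,0]}}

```text
clock: 26.25
position: [0.5905, 0.2053, 0.0124]
ee_rot: [0.0, 0.67, 0.743, 0.0]
contact_force: [-1.0, 0.0, 0.5]
width: 0.0352
gripper_force: 41.3
```

Contact is near, so one more small step, then I release and retreat.

{"op": "apply_moves", "data": {"steps": [0,0,-0.1,0,0,0,-0.1,0,0,0,-0.1,0]}}

```text
clock: 26.5
position: [0.5905, 0.2053, 0.0124]
ee_rot: [0.0, 0.67, 0.743, 0.0]
contact_force: [-2.3, -0.4, 6.3]
width: 0.0353
gripper_force: 42.0
```

{"op": "apply_moves", "data": {"steps": [0,0,0,0,0,0,0,0,0,0,0,0,0,0,0,0,0,0,1,0,0,0,4,0,0,0,8,0,0,0,12,0], "jaw": 105}}

```text
clock: 27.17
position: [0.5896, 0.205, 0.1322]
ee_rot: [-0.001, 0.67, 0.743, -0.001]
contact_force: [1.4, 0.2, -0.0]
width: 0.0499
gripper_force: 0.0
```

{"op": "apply_moves", "data": {"steps": [0,-3,2,0,0,-6,4,0,0,-9,6,0,0,-12,8,0,0,-15,8,0,0,-18,8,0,0,-21,8,0,0,-24,8,0]}}

```text
clock: 27.83
position: [0.5903, -0.0362, 0.2124]
ee_rot: [0.001, 0.67, 0.743, 0.0]
contact_force: [-0.6, 0.1, -0.3]
width: 0.0502
gripper_force: 0.0
```

{"op": "apply_moves", "data": {"steps": [-2,-3,0,0,-4,-6,0,0,-6,-9,0,0,-8,-12,0,0,-10,-15,0,0,-12,-18,0,0,-14,-21,0,0,-16,-24,0,0]}}

```text
clock: 28.5
position: [0.4293, -0.2759, 0.2122]
ee_rot: [0.001, 0.67, 0.743, 0.0]
contact_force: [-0.5, 0.6, -0.1]
width: 0.0502
gripper_force: 0.0
```

{"op": "apply_moves", "data": {"steps": [-2,-2,0,0,-4,-4,0,0,-6,-6,0,0,-8,-8,0,0,-8,-8,0,0]}}

```text
clock: 28.92
position: [0.3474, -0.3581, 0.212]
ee_rot: [0.0, 0.671, 0.741, -0.002]
contact_force: [-0.0, 0.1, -0.2]
width: 0.0506
gripper_force: 0.0
```

Run:
```python
from seg import *
s=get_state(); print(s['position'],s['contact_force'])
t=calibration('top'); im=get_image('top'); H,S,V=chans(im); save(im,'top6')
comp(t,(S<60)&(V>165),(202,150,248,230),'element',.010,20)
comp(t,(V<75),(200,130,262,180),'thermo',.032,20)
comp(t,(S>110)&((H<14)|(H>170)),(195,130,258,180),'tube',.017,10)
comp(t,(H>15)&(H<35)&(S>100),(255,170,292,206),'nut',.036)
comp(t,(S>90)&(H>10)&(H<35),(205,200,245,235),'studs',.01,3)
comp(t,(V<90),(450,155,485,185),'small',.010)
comp(t,(V<100)&(S<60),(145,140,190,178),'tin',.034)
comp(t,(H>8)&(H<25)&(S>50),(255,130,295,168),'carton',.047)
```

```text
[ 0.34738575 -0.35810342  0.21203467] [-0.01811036  0.11068119 -0.19448125]
element 264 [224.  194.2] rect c [0.4861 0.192 ] size [0.0944 0.0543] ang 0.9 centroid [0.4771 0.1931]
thermo 283 [219.6 151.5] rect c [0.5872 0.1887] size [0.0411 0.0791] ang 5.5 centroid [0.5851 0.2016]
tube 64 [238.4 148.9] rect c [0.5952 0.156 ] size [0.0077 0.0556] ang 6.3 centroid [0.595  0.1562]
nut 224 [272.9 186.4] rect c [0.4914 0.0637] size [0.0473 0.0518] ang 44.9 centroid [0.4909 0.0633]
studs 11 [232.4 209.8] rect c [0.4356 0.1718] size [0.0105 0.0052] ang 1.0 centroid [0.4361 0.1708]
studs 11 [218.6 212.1] rect c [0.431  0.2052] size [0.0104 0.0052] ang 1.3 centroid [0.4307 0.2062]
small 141 [466.8 170.9] rect c [ 0.5284 -0.4338] size [0.0377 0.0376] ang 41.9 centroid [ 0.5279 -0.4339]
tin 125 [174.3 164.9] rect c [0.5501 0.321 ] size [0.0385 0.0558] ang 64.3 centroid [0.5513 0.3167]
carton 431 [273.8 153.4] rect c [0.5751 0.0609] size [0.0662 0.0575] ang 6.1 centroid [0.5735 0.0599]
```

```bash
python3 -c "
from rig import *
print(sign_off())"
```

```text
the job is handed in; nothing more can be done
None
```

The kit is set out on the mat and handed in at about 29 s: the last top-view measurements put the nut, element and thermostat within tolerance and the narrow gasket, tin and carton unmoved, but no pass/fail result came back.

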